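# Set the quick-release on the hat-brim clamp

## Task

The brim ring in the hat-forming clamp is held too loosely. Flip the clamp's cam lever up until it stands upright, turn the adjusting nut clockwise until its pointer stands over the ear of the setting collar beneath it, then flip the lever down again fully home, and leave the nut on its mark. Do not disturb the other things on the bench.

Things in the scene. Friction and masses are not known exactly. Their poses are not given: they have to be found in the camera images.
- clamp: The fixed clamp: grey base plate 150 x 270 x 12 mm with a round white pot (140 mm across) in the middle, an aluminium brim ring (150 mm across, top 68 mm above the bench) on the pot, and over it a red hold-down bar (28 x 245 mm, top 88 mm above the bench) between two steel studs, 105 mm either side of the centre. All of these are fixed. Origin: centre of its underside. Own +y runs from the middle to the adjusting nut, -y to the cam lever, z up.
- lever (a joint): Angle of the cam lever (rad): 0 closed, lying level; 1.57 upright; stop at 1.75. It starts closed or nearly so. It hinges about a level axis along the clamp's x axis through lever_hinge and stays wherever it is left (stiff: about 1.5 N at the grip; no snap).
- lever_hinge (a point): Fixed point on the hinge axis of the cam lever, 105 mm above the bench.
- lever_grip (a point): Point on the centre line of the steel lever, 80 mm from the hinge. The lever is a bar 18 mm wide (along the hinge axis) and 12 mm thick, reaching 105 mm from the hinge. Closed it lies level and points outwards, away from the nut, with free air below it; pinched across its width it can be swung up in an arc, turning between the fingers.
- nut (a joint): Angle of the adjusting nut (rad): grows as the nut is turned clockwise seen from above (tightening); the pointer is along the clamp's +y at 0. Limits -2.0 and 1.0. It is stiff (about 0.08 N m) and stays where it is left. It starts 0.5 to 1.8 rad short of the ear.
- nut_axis (a point): Fixed point on the nut's upright turning axis, at the middle of the height to grip, 126 mm above the bench. The dark steel nut has an upright flat wing centred on the axis, 52 mm long, 12 mm thick, from 106 to 142 mm above the bench; pinch it across its thickness.
- nut_tip (a point): Tip of the nut's pointer, a narrow bar (7 mm wide) that sticks out in line with the wing from one end, 48 mm from the nut's axis, 104 mm above the bench.
- mark (a point): Point on the ear of the aluminium setting collar (fixed disc 60 mm across, 96 mm above the bench at its top, just under the nut). The ear is a flat tongue 8 mm wide reaching 62 mm from the nut's axis; this point is on its centre line, 48 mm from the axis. Nut set: the pointer is right above the ear.
- crown_block: Bystander: domed wooden hat block, 112 mm across, 95 mm high. Origin under its centre.
- tin: Bystander: plain steel tin, 72 mm across, 90 mm high. Origin under its centre.
- weight: Bystander: loose brass weight with a small knob, 52 mm across, 62 mm high. Origin under its centre.
- oil_bottle: Bystander: small loose amber bottle, 42 mm across, 100 mm high. Origin under its centre.

How it is judged:
By the outcome, as a careful person would: the job done as asked, in the order asked, and still so for the second after the job is handed in, with the robot touching nothing.
It also fails if it takes over 64 s, if anything falls off the work surface, if the arm or the gripper's body presses on something with over 40 N, if the wrist force passes 120 N, or if a joint passes its speed limit or range.

## Robot

A 6-joint arm with a two-finger parallel gripper is mounted at the origin on the work surface. World frame = base frame: x ahead of the robot, y to its left, z up, the work surface at z = 0. Lengths are in m, angles in rad, forces in N, time in s.
With the tool pointing down it reaches from about 0.3 to 0.875 m from the base axis. Payload 6.4 kg.
Tool frame: the origin (TCP) lies midway between the tips of the shut fingers; the grasp point (between the pads) lies 19 mm behind it (ctrl.pinch_z is the distance from the TCP to the grasp point, in m); z points along the fingers, y is the line along which they close (so a half turn about z gives the same grasp; the last joint's range is limited). The gripper opens to 85 mm and grips with 20 to 120 N. Pads are 22 mm wide; open, the fingers measure 114 mm over their backs; the gripper's body (76 mm by 85 mm) begins 54 mm behind the grasp point. The pads swing forward as they close: fully open they stand 13 mm farther back than shut.
Start: joints at [-1.451, 0.181, 1.607, -0, 1.354, -0.206], TCP at [0.184, -0.545, 0.231] pointing down, gripper open.
Joint ranges: [-2.99, 2.99], [-0.89, 2.07], [0.3, 2.58], [-1.14, 4.28], [0, 2.63], [-3.12, 3.12]. Speed limits (rad/s): [2.57, 2.57, 3.01, 3.14, 3.14, 3.14].

## Interface

Orientations are given as a unit quaternion [w, x, y, z].
In Python, from bench import ctrl gives the robot as it stands.
- The arm moves only by the tool apply_moves, never from a script. Its argument "moves" is a list of rows, each an object with "jaw": the opening, from 0 (shut) to 1 (fully open); "offset": the shift along the tool's x, y, z in mm, a list of three; "rot": the turn, a rotation vector about the tool's x, y, z in degrees, a list of three. In form: [{"jaw": jaw, "offset": [dx, dy, dz], "rot": [ax, ay, az]}, ...]. A call has exactly 5 rows; each row shifts and turns the commanded pose from where the row before left it, along the tool's axes as they then stand; what a row does not reach is not made up. A row lasts 1/8 s, in which the tool goes at most 62.5 mm and 10.7 degrees, less where a joint would pass 70% of its speed; a pose out of reach is approached as far as the arm can. A call is refused whole if a number of a shift passes 62.5 or a number of a turn 10.7, either way. A call with a gripper value outside its range is refused whole. The fingers move at their own pace and stop on an object; the grip force is fixed at half the most. Time passes only in rows, so rows that do not move let the fingers close, or fill a call up. It gives the time, the measured TCP pose, the force, the opening and the grip force at its end, in the units of the state.
- ctrl.get_obs(): the state, without advancing time (a new reading comes with each control period).
- ctrl.camera(name): name is "scene" or "top" or "wrist"; returns (picture, depth): 420x560x3 uint8, red, green, blue; 420x560 float32, m along the optical axis (not along the pixel's ray), 0 where there is no reading.
- ctrl.camera_params(name): a dict with "K" (3x3 intrinsics, pixels), "cam_to_world" (4x4, takes a point from camera to world coordinates); the wrist camera has in their place "mount" (4x4, takes a point from camera to tool coordinates, whose origin is the TCP and whose axes are the flange's). Camera axes: x right, y down, z forward; pixel columns grow to the right and rows downward; lengths in m; the calibration is good to about 2 mm. The wrist camera is an equidistant fisheye: a pixel r from the principal point sees the ray r / f radians off the axis. A picture is of the moment at which its call begins: read the wrist's pose just before it. camera_params takes no time and is no camera call.
- ctrl.hand_in(): hands the job in; it is judged then, once.
Trained networks look in the newest picture that a camera, given by its name, has taken for a name from the list of things; names that differ only in an ending like _2 or _b are one class to them, and where a whole thing is asked for, a point or a joint stands for the part that bears it (a point fixed in the world has none). Each returns a list of dicts, best first, with "score" (0 to 1); they miss things now and then, are a little off and sometimes report something else, mostly with a low value. They report only what shows in the picture. A call takes as long as a camera call.
- ctrl.outline_of(camera, target): "region" (420x560 bool, what is visible of it) and "position" ([column, row] in pixels, amid what is visible of it).
The state is a dict: "time_s": time; "q": joint angles; "dq": joint speeds; "joint_efforts": joint torques, N m; "eef_pos": TCP position; "eef_rot": TCP orientation; "wrist_force": force on the tool from outside, world axes, zero at the start; "torque": the same for the moment, N m; "opening": opening from 0.0 (shut) to 1.0 (fully open); "grasp_force": force on a finger pad.
Only numpy, scipy, OpenCV 4.12 (cv2) and the standard library are available. Lean on these libraries where they do the work, as an engineer would, in place of code of your own. Each camera call takes 0.05 s, during which the arm holds its last target. There are 200 camera calls.

## Working session

There is one attempt and no reset: what is moved stays moved. The work goes in short steps, Python scripts to look and compute and a tool call to move; the robot and the scene stay as the last step left them, time stands still between calls to the robot, and variables do not carry over. Pictures are saved under pics/ and viewed, at most 10 in all, crops included, and the job is handed in when it is done.

Besides the shell and the picture viewer there is one more tool, called as name([rows], argument=value, ...), one row to a line, values as JSON. apply_moves: Moves the arm, as the interface text tells. Its arguments: {"type":"object","properties":{"moves":{"type":"array"}},"required":["moves"]}

```bash
mkdir -p pics; ls
cat > h.py <<'E'
import numpy as np, cv2
from bench import ctrl
from scipy.spatial.transform import Rotation as R
def pts(cam,depth,mask=None):
    p=ctrl.camera_params(cam);K=np.array(p["K"]);T=np.array(p["cam_to_world"])
    v,u=np.nonzero((depth>0)&(mask if mask is not None else True))
    z=depth[v,u];c=np.stack([(u-K[0,2])*z/K[0,0],(v-K[1,2])*z/K[1,1],z],1)
    return c@T[:3,:3].T+T[:3,3],np.stack([u,v],1)
E
python3 - <<'E'
from h import *
o=ctrl.get_obs();print(o)
ims=[]
for c in("top","scene"):
    im,d=ctrl.camera(c);np.savez(f"{c}.npz",im=im,d=d)
    cv2.imwrite(f"pics/{c}.png",im[:,:,::-1])
    for n in("clamp","lever","nut","nut_tip","mark","lever_grip","crown_block","tin","weight","oil_bottle"):
        for r in ctrl.outline_of(c,n)[:1]:
            P,_=pts(c,d,r["region"])
            print(c,n,round(r["score"],2),r["position"],r["region"].sum(),np.median(P,0).round(3) if len(P) else None,P[:,2].max().round(3) if len(P) else "")
E
```

```text
pics
{'time_s': 0.0, 'q': array([-1.45129835e+00,  1.81553512e-01,  1.60801262e+00, -1.73267126e-05,
        1.35379933e+00, -2.06296409e-01]), 'dq': array([-0.00130113, -0.00025455, -0.00062533, -0.00053657,  0.00032992,
        0.00014264]), 'joint_efforts': array([-3.89416782e-04, -4.44868612e+01, -3.51342416e+01, -3.35025952e-04,
        9.10949690e-03,  1.85833130e-05]), 'eef_pos': array([ 0.18398085, -0.54418381,  0.23037491]), 'eef_rot': array([-8.85937782e-04,  9.86760874e-01,  1.62179506e-01,  3.00066614e-05]), 'wrist_force': array([-0.557222  , -0.16367224,  0.86550307]), 'torque': array([ 0.03880997,  0.02230993, -0.00365453]), 'grasp_force': 0.0, 'opening': 1.0028722588620873}
top clamp 0.66 [243.5, 188.9] 7217 [0.565 0.084 0.066] 0.146
top lever 0.87 [302.1, 163.4] 485 [ 0.614 -0.042  0.116] 0.123
top nut 0.52 [188.3, 198.7] 314 [0.537 0.192 0.131] 0.146
top nut_tip 0.5 [190.6, 199.8] 305 [0.536 0.192 0.133] 0.146
top mark 0.58 [196.5, 199.6] 354 [0.534 0.187 0.097] 0.142
top lever_grip 0.7 [303.7, 159.8] 512 [ 0.615 -0.047  0.116] 0.123
top crown_block 0.63 [109.0, 190.
[... 168 characters left out ...]
bottle 0.57 [121.1, 240.5] 401 [0.448 0.353 0.068] 0.105
scene clamp 0.91 [284.3, 263.3] 8185 [0.589 0.118 0.061] 0.145
scene lever 0.93 [236.9, 203.7] 363 [ 0.616 -0.039  0.115] 0.121
scene nut 0.8 [328.8, 271.6] 437 [0.541 0.202 0.125] 0.145
scene nut_tip 0.83 [328.7, 271.3] 411 [0.542 0.202 0.128] 0.145
scene mark 0.84 [334.5, 281.2] 389 [0.543 0.213 0.096] 0.112
scene lever_grip 0.8 [239.7, 207.5] 319 [ 0.616 -0.038  0.115] 0.12
scene crown_block 0.68 [377.2, 391.5] 3332 [0.58  0.413 0.084] 0.098
scene tin 0.84 [216.7, 118.4] 935 [ 0.536 -0.373  0.068] 0.095
scene weight 0.9 [248.0, 125.2] 359 [ 0.452 -0.335  0.041] 0.064
scene oil_bottle 0.67 [412.5, 339.9] 713 [0.459 0.37  0.064] 0.102
```

Run:
```python
from h import *
t=np.load("top.npz")["im"][130:250,150:340];s=np.load("scene.npz")["im"][170:330,200:380]
f=lambda a:cv2.resize(a[:,:,::-1],(390,int(390/a.shape[1]*a.shape[0])),interpolation=cv2.INTER_CUBIC)
a,b=f(t),f(s);h=max(a.shape[0],b.shape[0]);c=np.zeros((h,780,3),np.uint8);c[:a.shape[0],:390]=a;c[:b.shape[0],390:]=b
cv2.imwrite("pics/c1.png",c)
for cam in("top","scene"):
    d=np.load(cam+".npz")["d"];P,_=pts(cam,d)
    near=np.hypot(P[:,0]-.57,P[:,1]-.09)<.22
    P=P[near]
    for nm,lo,hi in(("lever",.105,.125),("wing",.125,.15),("ptr",.1,.108),("collar",.09,.098)):
        m=(P[:,2]>lo)&(P[:,2]<hi)&((P[:,1]<.05) if nm=="lever" else (P[:,1]>.13))
        Q=P[m][:,:2]
        if len(Q)<5: continue
        r=cv2.minAreaRect(Q.astype(np.float32)*1000)
        w=np.linalg.eigh(np.cov(Q.T));print(cam,nm,len(Q),Q.mean(0).round(4),"dir",np.degrees(np.arctan2(*w[1][::-1,1])).round(1),"rect",np.round(r[0],1),np.round(r[1],1),round(r[2],1))
```

```text
top lever 576 [ 0.6121 -0.0383] dir 107.5 rect [613.8 -48.2] [ 38.6 116.4] 14.4
top wing 179 [0.5394 0.1934] dir 176.4 rect [539.8 195.1] [12.5 50.1] 87.1
top ptr 36 [0.5221 0.191 ] dir 160.7 rect [529.7 198. ] [37.1 62.3] 62.6
top collar 327 [0.5393 0.1874] dir 113.8 rect [542.1 189.3] [ 58.7 123.7] 8.2
scene lever 520 [ 0.6138 -0.0314] dir 107.5 rect [616.  -45.8] [ 37.9 117.5] 16.1
scene wing 229 [0.543  0.1995] dir 175.6 rect [541.6 197.4] [12.6 51.4] 85.6
scene ptr 79 [0.5253 0.2036] dir -173.4 rect [523.2 204.1] [61.1 11.6] 4.1
scene collar 401 [0.5408 0.2104] dir 134.2 rect [543.8 197.6] [ 54.5 125.6] 26.4
```

View pics/c1.png

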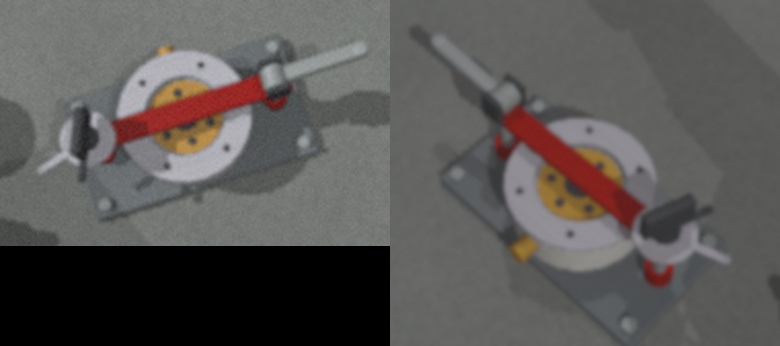

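View pics/top.png

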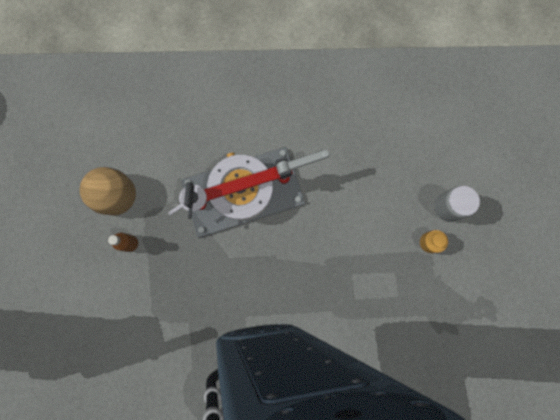

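The clamp's +y axis points at about 107.5°. The nut is at about (0.541, 0.196), with its pointer near 176° and the collar ear near 127° (top picture, ear tip at about (170, 213)). The hinge is near (0.604, -0.004), and the lever runs outwards to (327, 154). I'll go and hover over the lever grip.

```bash
cat >> h.py <<'E'
def plan(goal,ang,n,jaw=1,pose=None,order=0):
    """rows to TCP goal with the tool straight down, its x axis at ang deg in world"""
    o=ctrl.get_obs();p=o["eef_pos"].copy();q=o["eef_rot"];r=R.from_quat([q[1],q[2],q[3],q[0]])
    a=np.radians(ang);G=R.from_matrix(np.array([[np.cos(a),np.sin(a),0],[np.sin(a),-np.cos(a),0],[0,0,-1]]))
    step=(np.array(goal)-p)/n;dv=(r.inv()*G).as_rotvec()/n
    print("t",o["time_s"],"from",p.round(4),"xang",round(np.degrees(np.arctan2(*r.as_matrix()[[1,0],0])),1),"F",o["wrist_force"].round(1),"open",round(o["opening"],3),"gf",round(o["grasp_force"],1))
    for i in range(n):
        print("off",(r.inv().apply(step)*1000).round(1),"rot",np.degrees(dv).round(2));r=r*R.from_rotvec(dv)
E
python3 - <<'E'
from h import *
plan([.628,-.080,.2],107.5,15)
t=np.load("top.npz");s=np.load("scene.npz")
N=np.array([.5408,.1962])
for c,z in(("top",t),("scene",s)):
    P,_=pts(c,z["d"]);d=P[:,:2]-N;r=np.hypot(*d.T);a=np.degrees(np.arctan2(d[:,1],d[:,0]))%360
    m=(P[:,2]>.085)&(P[:,2]<.1005)&(r>.036)&(r<.07)&(a<250)&(a>80);print(c,"ear",m.sum(),np.median(a[m]),a[m].std())
    m=(P[:,2]>.1005)&(P[:,2]<.112)&(r>.03)&(r<.055);print(c,"ptr",m.sum(),np.median(a[m]),a[m].std())
E
```

```text
t 1.1 from [ 0.1841 -0.5447  0.2313] xang 18.7 F [ 0.6  0.  -0.5] open 0.999 gf 0.0
off [ 38.  -19.9   2.1] rot [-0.   -0.   -5.92]
off [ 39.8 -15.9   2.1] rot [-0.   -0.   -5.92]
off [ 41.2 -11.7   2.1] rot [-0.   -0.   -5.92]
off [42.2 -7.4  2.1] rot [-0.   -0.   -5.92]
off [42.7 -3.   2.1] rot [-0.   -0.   -5.92]
off [42.8  1.5  2.1] rot [-0.   -0.   -5.92]
off [42.4  5.9  2.1] rot [-0.   -0.   -5.92]
off [41.6 10.2  2.1] rot [-0.   -0.   -5.92]
off [40.3 14.5  2.1] rot [-0.   -0.   -5.92]
off [38.6 18.5  2.1] rot [-0.   -0.   -5.92]
off [36.5 22.4  2.1] rot [-0.   -0.   -5.92]
off [34.  26.1  2.1] rot [-0.   -0.   -5.92]
off [31.1 29.5  2.1] rot [-0.   -0.   -5.92]
off [27.9 32.5  2.1] rot [-0.   -0.   -5.92]
off [24.4 35.2  2.1] rot [-0.   -0.   -5.92]
top ear 42 125.14254920311316 2.9879671528237157
top ptr 32 178.43465376772477 3.4623804743407236
scene ear 60 123.01783842864944 2.85432984936127
scene ptr 34 173.32784809649394 3.0968242800653023
```

apply_moves([
  {"jaw": 1, "offset": [38, -20, 2], "rot": [0, 0, -5.92]},
  {"jaw": 1, "offset": [40, -16, 2], "rot": [0, 0, -5.92]},
  {"jaw": 1, "offset": [41, -12, 2], "rot": [0, 0, -5.92]},
  {"jaw": 1, "offset": [42, -7, 2], "rot": [0, 0, -5.92]},
  {"jaw": 1, "offset": [43, -3, 2], "rot": [0, 0, -5.92]},
])

```text
time_s: 1.72
eef_pos: [0.3328, -0.3886, 0.2214]
eef_rot: [0.0, 0.912, 0.41, 0.0]
wrist_force: [0.2, 0.8, -0.2]
opening: 0.999
grasp_force: 0.0
```

apply_moves([
  {"jaw": 1, "offset": [43, 1, 2], "rot": [0, 0, -5.92]},
  {"jaw": 1, "offset": [42, 6, 2], "rot": [0, 0, -5.92]},
  {"jaw": 1, "offset": [42, 10, 2], "rot": [0, 0, -5.92]},
  {"jaw": 1, "offset": [40, 14, 2], "rot": [0, 0, -5.92]},
  {"jaw": 1, "offset": [39, 18, 2], "rot": [0, 0, -5.92]},
])

```text
time_s: 2.35
eef_pos: [0.4796, -0.2328, 0.2114]
eef_rot: [0.0, 0.777, 0.63, 0.0]
wrist_force: [0.1, -0.6, -0.4]
opening: 1.002
grasp_force: 0.0
```

apply_moves([
  {"jaw": 1, "offset": [36, 22, 2], "rot": [0, 0, -5.92]},
  {"jaw": 1, "offset": [34, 26, 2], "rot": [0, 0, -5.92]},
  {"jaw": 1, "offset": [31, 30, 2], "rot": [0, 0, -5.92]},
  {"jaw": 1, "offset": [28, 33, 2], "rot": [0, 0, -5.92]},
  {"jaw": 1, "offset": [24, 35, 2], "rot": [0, 0, -5.92]},
])

```text
time_s: 2.98
eef_pos: [0.628, -0.0786, 0.2012]
eef_rot: [0.0, 0.59, 0.807, 0.0]
wrist_force: [0.2, -0.3, -0.8]
opening: 1.002
grasp_force: 0.0
```

```bash
cat >> h.py <<'E'
def wrist():
    o=ctrl.get_obs();q=o["eef_rot"];Rm=R.from_quat([q[1],q[2],q[3],q[0]]).as_matrix()
    im,d=ctrl.camera("wrist");p=ctrl.camera_params("wrist");K=np.array(p["K"]);M=np.array(p["mount"])
    v,u=np.mgrid[:420,:560];x=(u-K[0,2])/K[0,0];y=(v-K[1,2])/K[1,1];th=np.hypot(x,y)+1e-9
    ray=np.stack([x/th*np.tan(th),y/th*np.tan(th),np.ones_like(th)],2)
    c=ray*d[...,None];W=(c@M[:3,:3].T+M[:3,3])@Rm.T+o["eef_pos"]
    W[(d<=0)|(th>1.4)]=np.nan
    return im,W
E
python3 - <<'E'
from h import *
plan([.628,-.080,.086],107.5,5)
im,W=wrist();cv2.imwrite("pics/w1.png",im[:,:,::-1])
r=ctrl.outline_of("wrist","lever")
for k in r[:1]:
    P=W[k["region"]];P=P[~np.isnan(P[:,0])];print(k["score"],k["position"],len(P))
    m=(P[:,2]>.1)&(P[:,2]<.14);P=P[m];Q=P[:,:2]
    print(np.round(cv2.minAreaRect((Q*1000).astype(np.float32)),1) if 0 else cv2.minAreaRect((Q*1000).astype(np.float32)))
    u=np.array([np.cos(np.radians(-72.5)),np.sin(np.radians(-72.5))]);H=np.array([.604,-.004]);s=(Q-H)@u;w=(Q-H)@np.array([-u[1],u[0]])
    for a in np.arange(-.02,.12,.01):
        b=(s>a)&(s<a+.01)
        if b.sum()>4:print(round(a,2),b.sum(),"w",np.percentile(w[b],[5,50,95]).round(4),"z",np.median(P[b,2]).round(4))
E
```

```text
t 2.975 from [ 0.628  -0.0786  0.2012] xang 107.7 F [ 0.2 -0.3 -0.8] open 1.002 gf 0.0
off [-0.3 -0.1 23. ] rot [0.   0.   0.03]
off [-0.3 -0.1 23. ] rot [0.   0.   0.03]
off [-0.3 -0.1 23. ] rot [0.   0.   0.03]
off [-0.3 -0.1 23. ] rot [0.   0.   0.03]
off [-0.3 -0.1 23. ] rot [0.   0.   0.03]
0.94 [281.5, 165.2] 4234
((616.8603515625, -48.1378173828125), (24.828123092651367, 116.19197082519531), 17.649797439575195)
-0.02 100 w [-0.0118 -0.0011  0.0093] z 0.1125
-0.01 505 w [-0.0122 -0.0011  0.0099] z 0.1176
0.0 481 w [-0.012  -0.0017  0.0092] z 0.1179
0.01 387 w [-0.0103 -0.001   0.008 ] z 0.1124
0.02 335 w [-0.0088 -0.0017  0.0061] z 0.1127
0.03 339 w [-0.0088 -0.001   0.0062] z 0.1134
0.04 345 w [-0.0088 -0.0009  0.007 ] z 0.1141
0.05 342 w [-0.0088 -0.0009  0.0071] z 0.1149
0.06 327 w [-0.0089 -0.0016  0.0064] z 0.1156
0.07 323 w [-0.0089 -0.0008  0.0065] z 0.1162
0.08 310 w [-0.0089 -0.0015  0.0066] z 0.117
0.09 293 w [-0.009  -0.0008  0.0067] z 0.1179
0.1 68 w [-0.006  -0.0007  0.0045] z 0.1183
```

View pics/w1.png

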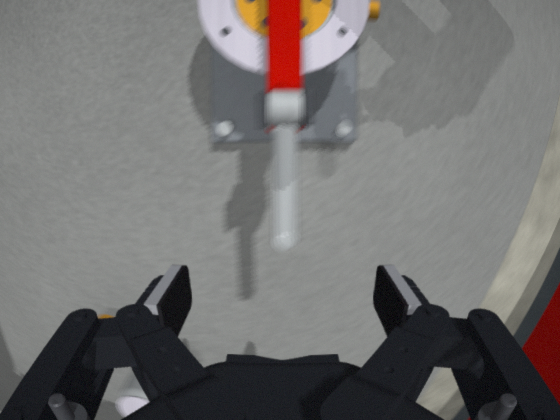

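Lever seen at columns 275–298, with its end at row 245 in the wrist view. It's tilted up by about 0.07 rad and its centre line is well fixed. Descend and pinch.

apply_moves([
  {"jaw": 1, "offset": [-1.7, -1.7, 30], "rot": [0, 0, 0.2]},
  {"jaw": 1, "offset": [0, 0, 40], "rot": [0, 0, 0]},
  {"jaw": 1, "offset": [0, 0, 30], "rot": [0, 0, 0]},
  {"jaw": 0.5, "offset": [0, 0, 10], "rot": [0, 0, 0]},
  {"jaw": 0, "offset": [0, 0, 0], "rot": [0, 0, 0]},
])

```text
time_s: 3.7
eef_pos: [0.6256, -0.0822, 0.0912]
eef_rot: [-0.0, 0.593, 0.805, -0.0]
wrist_force: [0.7, -0.4, 0.6]
opening: 0.603
grasp_force: 0.0
```

apply_moves([
  {"jaw": 0, "offset": [0, 0, 0], "rot": [0, 0, 0]},
  {"jaw": 0, "offset": [0, 0, 0], "rot": [0, 0, 0]},
  {"jaw": 0, "offset": [0, 0, 0], "rot": [0, 0, 0]},
  {"jaw": 0, "offset": [0, 0, 0], "rot": [0, 0, 0]},
  {"jaw": 0, "offset": [0, 0, 0], "rot": [0, 0, 0]},
])

```text
time_s: 4.32
eef_pos: [0.6276, -0.0822, 0.0927]
eef_rot: [0.002, 0.593, 0.805, 0.001]
wrist_force: [5.6, -0.1, 2.8]
opening: 0.199
grasp_force: 60.4
```

Run:
```python
from h import *
o=ctrl.get_obs();print(o["eef_pos"],o["wrist_force"],o["opening"],o["grasp_force"],ctrl.pinch_z)
# arc rows for lever: radial x-axis of tool (toward nut), z down; from a0 to 1.57
a=np.linspace(.072,1.57,16);x=80*(1-0)-80*np.cos(a);print(np.c_[a[1:],np.diff(-80*np.cos(a)),-np.diff(80*np.sin(a))].round(2))
```

```text
[ 0.62755444 -0.08221767  0.09267592] [ 5.6189669  -0.09386585  2.7913355 ] 0.19891168708421345 60.351115465164185 0.0187
[[ 0.17  0.97 -7.93]
 [ 0.27  1.76 -7.79]
 [ 0.37  2.52 -7.58]
 [ 0.47  3.27 -7.29]
 [ 0.57  3.98 -6.92]
 [ 0.67  4.65 -6.49]
 [ 0.77  5.27 -6.  ]
 [ 0.87  5.84 -5.44]
 [ 0.97  6.36 -4.83]
 [ 1.07  6.81 -4.17]
 [ 1.17  7.19 -3.48]
 [ 1.27  7.5  -2.74]
 [ 1.37  7.74 -1.98]
 [ 1.47  7.9  -1.2 ]
 [ 1.57  7.98 -0.4 ]]
```

apply_moves([
  {"jaw": 0, "offset": [1, 1.5, -7.9], "rot": [0, 0, 0]},
  {"jaw": 0, "offset": [1.8, 0, -7.8], "rot": [0, 0, 0]},
  {"jaw": 0, "offset": [2.5, 0, -7.6], "rot": [0, 0, 0]},
  {"jaw": 0, "offset": [3.3, 0, -7.3], "rot": [0, 0, 0]},
  {"jaw": 0, "offset": [4, 0, -6.9], "rot": [0, 0, 0]},
])

```text
time_s: 4.95
eef_pos: [0.6234, -0.0695, 0.1276]
eef_rot: [-0.0, 0.593, 0.805, -0.0]
wrist_force: [6.5, -0.1, -8.5]
opening: 0.197
grasp_force: 58.6
```

apply_moves([
  {"jaw": 0, "offset": [4.6, 0, -6.5], "rot": [0, 0, 0]},
  {"jaw": 0, "offset": [5.3, 0, -6], "rot": [0, 0, 0]},
  {"jaw": 0, "offset": [5.8, 0, -5.4], "rot": [0, 0, 0]},
  {"jaw": 0, "offset": [6.4, 0, -4.8], "rot": [0, 0, 0]},
  {"jaw": 0, "offset": [6.8, 0, -4.2], "rot": [0, 0, 0]},
])

```text
time_s: 5.58
eef_pos: [0.6149, -0.0422, 0.1544]
eef_rot: [0.0, 0.593, 0.805, -0.0]
wrist_force: [6.4, -1.0, -7.6]
opening: 0.196
grasp_force: 58.6
```

apply_moves([
  {"jaw": 0, "offset": [7.2, 0, -3.5], "rot": [0, 0, 0]},
  {"jaw": 0, "offset": [7.5, 0, -2.7], "rot": [0, 0, 0]},
  {"jaw": 0, "offset": [7.7, 0, -2], "rot": [0, 0, 0]},
  {"jaw": 0, "offset": [7.9, 0, -1.2], "rot": [0, 0, 0]},
  {"jaw": 0, "offset": [8, 0, -0.4], "rot": [0, 0, 0]},
])

```text
time_s: 6.2
eef_pos: [0.6039, -0.0065, 0.165]
eef_rot: [0.001, 0.593, 0.805, -0.001]
wrist_force: [6.6, -4.5, -2.5]
opening: 0.188
grasp_force: 58.3
```

```bash
cat >> h.py <<'E'
HG=np.array([.6029,-.0044]);U=np.array([np.cos(np.radians(-72.5)),np.sin(np.radians(-72.5))]);NV=np.array([-U[1],U[0]])
def lever(cam="scene"):
    im,d=ctrl.camera(cam);P,_=pts(cam,d);q=P[:,:2]-HG;s=q@U;w=q@NV
    m=(abs(w)<.014)&(s>-.03)&(s<.12)&(P[:,2]>.1)&(P[:,2]<.23)
    for a in np.arange(.1,.22,.01):
        b=m&(P[:,2]>a)&(P[:,2]<a+.01)
        if b.sum()>3:print(round(a,2),b.sum(),"s",np.percentile(s[b],[5,50,95]).round(4),"w",np.median(w[b]).round(4))
    return im
E
python3 - <<'E'
from h import *
o=ctrl.get_obs();q=o["eef_pos"];print(q,o["wrist_force"],o["opening"],o["grasp_force"],"s",(q[:2]-HG)@U)
im=lever();cv2.imwrite("pics/s2.png",cv2.resize(im[120:330,180:400,::-1],None,fx=2.6,fy=2.6))
E
```

```text
[ 0.60387881 -0.00650485  0.16502349] [ 6.57398112 -4.49807966 -2.5102556 ] 0.18756350493317572 58.31168744713068 s 0.0023017663343123636
0.1 31 s [-0.0146 -0.0136 -0.0125] w 0.0002
0.11 87 s [-0.0135 -0.008   0.0028] w -0.0004
0.12 34 s [-0.0043 -0.0016  0.0026] w 0.0044
0.13 32 s [-0.0019  0.0003  0.0056] w 0.0019
0.14 29 s [0.0006 0.0025 0.0086] w 0.0042
0.15 7 s [0.0019 0.0045 0.0061] w -0.0035
0.16 16 s [-0.0089  0.0025  0.0078] w -0.0076
0.17 37 s [-0.0103 -0.0072  0.0068] w -0.0078
0.18 34 s [-0.0105 -0.0042  0.0087] w -0.0078
0.19 35 s [-0.0109 -0.0083  0.0049] w -0.0079
0.2 32 s [-0.0111 -0.0068  0.003 ] w -0.0093
0.21 35 s [-0.012  -0.0053  0.0068] w -0.0107
```

View pics/s2.png

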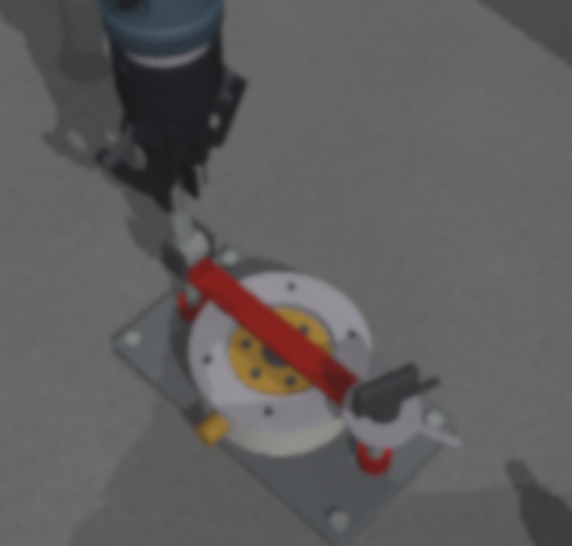

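The lever is now nearly upright (seen at about (185, 225) in the crop, held by the fingers). Nudge a little further, then release and rise.

apply_moves([
  {"jaw": 0, "offset": [3, 0, 0], "rot": [0, 0, 0]},
  {"jaw": 0, "offset": [0, 0, 0], "rot": [0, 0, 0]},
  {"jaw": 1, "offset": [0, 0, 0], "rot": [0, 0, 0]},
  {"jaw": 1, "offset": [0, 0, 0], "rot": [0, 0, 0]},
  {"jaw": 1, "offset": [0, 0, 0], "rot": [0, 0, 0]},
])

```text
time_s: 6.88
eef_pos: [0.6024, -0.0022, 0.1654]
eef_rot: [-0.0, 0.593, 0.805, -0.0]
wrist_force: [-0.5, -0.2, 1.2]
opening: 0.813
grasp_force: 0.0
```

apply_moves([
  {"jaw": 1, "offset": [0, 0, 0], "rot": [0, 0, 0]},
  {"jaw": 1, "offset": [0, 0, -40], "rot": [0, 0, 0]},
  {"jaw": 1, "offset": [0, 0, -40], "rot": [0, 0, 0]},
  {"jaw": 1, "offset": [0, 0, -30], "rot": [0, 0, 0]},
  {"jaw": 1, "offset": [0, 0, 0], "rot": [0, 0, 0]},
])

```text
time_s: 7.5
eef_pos: [0.6043, -0.0026, 0.2788]
eef_rot: [0.003, 0.593, 0.805, 0.001]
wrist_force: [0.2, 0.2, -0.5]
opening: 0.999
grasp_force: 0.0
```

Run:
```python
from h import *
lever()
im,d=ctrl.camera("top")
for c in("top","scene"):
    if c=="scene": im,d=ctrl.camera(c)
    for k in ctrl.outline_of(c,"lever")[:1]:
        P,_=pts(c,d,k["region"]);s=(P[:,:2]-HG)@U;w=(P[:,:2]-HG)@NV;m=P[:,2]>.2;print(c,k["score"],m.sum(),np.percentile(s[m],[2,50,98]).round(4),np.percentile(w[m],[2,50,98]).round(4),np.median(P[m,2]))
plan([.5408,.1962,.22],176,10)
```

```text
0.1 28 s [-0.0153 -0.0138 -0.0122] w 0.001
0.11 91 s [-0.0139 -0.0081  0.0025] w 0.0009
0.12 29 s [-0.0048 -0.0029  0.0012] w 0.0026
0.13 32 s [-0.0027 -0.0005  0.0055] w 0.004
0.14 30 s [-0.001   0.0008  0.0069] w 0.0046
0.15 31 s [0.0009 0.0024 0.0104] w 0.0049
0.16 33 s [0.0027 0.0042 0.0108] w 0.0034
0.17 34 s [0.0043 0.0058 0.0128] w 0.0034
0.18 34 s [0.0057 0.0075 0.0135] w 0.0044
0.19 35 s [0.0074 0.0093 0.0166] w 0.0043
0.2 53 s [0.0091 0.0132 0.0207] w 0.003Traceback (most recent call last):
  File "<stdin>", line 7, in <module>
    return _quantile_unchecked(
        a, q, axis, out, overwrite_input, method, keepdims, weights)
    return _ureduce(a,
                    func=_quantile_ureduce_func,
    ...<5 lines>...
                    overwrite_input=overwrite_input,
                    method=method)
    r = func(a, **kwargs)
    result = _quantile(arr,
                       quantiles=q,
    ...<2 lines>...
                       out=out,
                       weights=wgt)
    slices_having_nans = np.isnan(arr[-1, ...])
                                  ~~~^^^^^^^^^
IndexError: index -1 is out of bounds for axis 0 with size 0
```

Run:
```python
from h import *
im,W=wrist();cv2.imwrite("pics/w2.png",im[:,:,::-1])
for k in ctrl.outline_of("wrist","lever")[:1]:
    P=W[k["region"]];P=P[~np.isnan(P[:,0])];s=(P[:,:2]-HG)@U;w=(P[:,:2]-HG)@NV
    print(k["score"],k["position"],len(P))
    for a in np.arange(.1,.22,.01):
        b=(P[:,2]>a)&(P[:,2]<a+.01)
        if b.sum()>3:print(round(a,2),b.sum(),np.percentile(s[b],[5,50,95]).round(4),np.median(w[b]).round(4))
```

```text
0.93 [283.3, 218.0] 1879
0.1 57 [-0.0134 -0.0128 -0.0108] -0.001
0.11 407 [-0.0117 -0.0061  0.0068] -0.0001
0.12 88 [-0.0029 -0.0016  0.0012] 0.0004
0.13 87 [-0.001  -0.0001  0.0024] -0.0001
0.14 101 [0.0005 0.0017 0.0038] -0.0001
0.15 112 [0.0023 0.0035 0.0068] 0.0007
0.16 119 [0.0041 0.0052 0.0075] -0.0001
0.17 139 [0.0057 0.007  0.009 ] 0.0007
0.18 154 [0.0075 0.0087 0.0115] -0.0001
0.19 168 [0.0093 0.0105 0.0128] 0.0006
0.2 413 [0.0112 0.015  0.0213] -0.0002
```

View pics/w2.png

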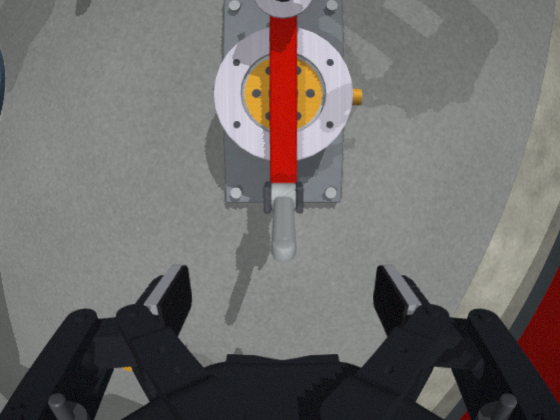

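The lever leans about 0.17 rad outward of upright (it slipped in the pads). I'll regrip centred on it and swing it the rest of the way.

apply_moves([
  {"jaw": 1, "offset": [-15.3, -2, 0], "rot": [0, 0, 0]},
  {"jaw": 1, "offset": [0, 0, 60], "rot": [0, 0, 0]},
  {"jaw": 1, "offset": [0, 0, 54], "rot": [0, 0, 0]},
  {"jaw": 0, "offset": [0, 0, 0], "rot": [0, 0, 0]},
  {"jaw": 0, "offset": [0, 0, 0], "rot": [0, 0, 0]},
])

```text
time_s: 8.38
eef_pos: [0.6066, -0.0184, 0.1633]
eef_rot: [0.001, 0.593, 0.805, 0.0]
wrist_force: [0.4, -0.1, 1.2]
opening: 0.602
grasp_force: 0.0
```

apply_moves([
  {"jaw": 0, "offset": [0, 0, 0], "rot": [0, 0, 0]},
  {"jaw": 0, "offset": [0, 0, 0], "rot": [0, 0, 0]},
  {"jaw": 0, "offset": [0, 0, 0], "rot": [0, 0, 0]},
  {"jaw": 0, "offset": [5, 0, -0.7], "rot": [0, 0, 0]},
  {"jaw": 0, "offset": [5, 0, -0.4], "rot": [0, 0, 0]},
])

```text
time_s: 9.0
eef_pos: [0.6051, -0.0102, 0.1652]
eef_rot: [0.004, 0.593, 0.805, 0.0]
wrist_force: [5.5, -8.2, 2.9]
opening: 0.205
grasp_force: 59.6
```

apply_moves([
  {"jaw": 0, "offset": [5, 0, 0], "rot": [0, 0, 0]},
  {"jaw": 0, "offset": [1, 0, 0], "rot": [0, 0, 0]},
  {"jaw": 0, "offset": [0, 0, 0], "rot": [0, 0, 0]},
  {"jaw": 0, "offset": [0, 0, 0], "rot": [0, 0, 0]},
  {"jaw": 0, "offset": [0, 0, 0], "rot": [0, 0, 0]},
])

```text
time_s: 9.62
eef_pos: [0.6033, -0.0044, 0.1654]
eef_rot: [0.004, 0.593, 0.805, 0.0]
wrist_force: [5.0, -5.2, 4.9]
opening: 0.201
grasp_force: 60.0
```

Run:
```python
from h import *
o=ctrl.get_obs();q=o["eef_pos"]-0;print(q,o["opening"],"s",(q[:2]-HG)@U,"w",(q[:2]-HG)@NV)
lever()
```

```text
[ 0.60327658 -0.00437992  0.16536397] 0.2013953724663669 s 9.409264694184677e-05 w 0.00036519140446976314
0.1 31 s [-0.0156 -0.0142 -0.0124] w -0.0009
0.11 79 s [-0.0137 -0.0083  0.0055] w 0.0023
0.12 25 s [-0.0079 -0.0055  0.0004] w 0.0058
0.13 28 s [-0.0073 -0.0055  0.0019] w 0.004
0.14 25 s [-0.0073 -0.005   0.0017] w 0.0066
0.15 19 s [-0.0067 -0.0056 -0.004 ] w 0.0009
0.16 17 s [-0.0112 -0.0058 -0.0045] w -0.0031
0.17 35 s [-0.0121 -0.0087 -0.0044] w -0.0062
0.18 34 s [-0.013  -0.0069 -0.0041] w -0.0046
0.19 40 s [-0.0129 -0.0079 -0.0043] w -0.0048
0.2 42 s [-0.0126 -0.0052  0.0021] w -0.0095
0.21 30 s [-0.0138 -0.0077  0.0045] w -0.0109
```

Upright now. Release, rise, and head for the nut.

apply_moves([
  {"jaw": 1, "offset": [0, 0, 0], "rot": [0, 0, 0]},
  {"jaw": 1, "offset": [0, 0, 0], "rot": [0, 0, 0]},
  {"jaw": 1, "offset": [0, 0, 0], "rot": [0, 0, 0]},
  {"jaw": 1, "offset": [0, 0, 0], "rot": [0, 0, 0]},
  {"jaw": 1, "offset": [0, 0, -40], "rot": [0, 0, 0]},
])

```text
time_s: 10.3
eef_pos: [0.598, -0.0017, 0.1992]
eef_rot: [-0.004, 0.593, 0.805, -0.002]
wrist_force: [-0.2, -0.0, -0.2]
opening: 1.001
grasp_force: 0.0
```

apply_moves([
  {"jaw": 1, "offset": [0, 0, -50], "rot": [0, 0, 0]},
  {"jaw": 1, "offset": [0, 0, -30], "rot": [0, 0, 0]},
  {"jaw": 1, "offset": [30, 0, 0], "rot": [0, 0, -6]},
  {"jaw": 1, "offset": [30, 3, 0], "rot": [0, 0, -6]},
  {"jaw": 1, "offset": [20, 4, 0], "rot": [0, 0, -6]},
])

```text
time_s: 10.92
eef_pos: [0.5758, 0.0757, 0.2826]
eef_rot: [-0.0, 0.458, 0.889, 0.0]
wrist_force: [0.7, 0.6, -0.3]
opening: 0.998
grasp_force: 0.0
```

Run:
```python
from h import *
lever()
plan([.5408,.1962,.225],176,10)
```

```text
0.1 31 s [-0.015  -0.0142 -0.012 ] w 0.0007
0.11 80 s [-0.0137 -0.0091  0.0048] w -0.0003
0.12 26 s [-0.0068 -0.0054  0.0009] w 0.0048
0.13 27 s [-0.0066 -0.0055  0.0016] w 0.0038
0.14 24 s [-0.0067 -0.0057  0.0013] w 0.0075
0.15 29 s [-0.0067 -0.005   0.0031] w 0.0045
0.16 27 s [-0.0061 -0.0046  0.0012] w 0.0061
0.17 31 s [-0.0065 -0.005   0.0009] w 0.004
0.18 30 s [-0.006  -0.0044  0.0038] w 0.0056
0.19 29 s [-0.0056 -0.0042  0.0025] w 0.0045
0.2 54 s [-0.0053 -0.0023  0.0047] w 0.0032
t 10.975 from [0.5751 0.0778 0.2826] xang 125.8 F [0.3 1.6 0.8] open 1.004 gf 0.0
off [11.6  4.1  5.8] rot [ 0.01 -0.01 -5.02]
off [11.2  5.1  5.8] rot [ 0.01 -0.01 -5.02]
off [10.7  6.1  5.8] rot [ 0.01 -0.01 -5.02]
off [10.1  7.   5.8] rot [ 0.01 -0.01 -5.02]
off [9.5 7.9 5.8] rot [ 0.01 -0.01 -5.02]
off [8.8 8.7 5.8] rot [ 0.01 -0.01 -5.02]
off [8.  9.4 5.8] rot [ 0.01 -0.01 -5.02]
off [ 7.1 10.1  5.8] rot [ 0.01 -0.01 -5.02]
off [ 6.2 10.7  5.8] rot [ 0.01 -0.01 -5.02]
off [ 5.2 11.2  5.8] rot [ 0.01 -0.01 -5.02]
```

apply_moves([
  {"jaw": 1, "offset": [11.6, 4.1, 5.8], "rot": [0, 0, -5]},
  {"jaw": 1, "offset": [11.2, 5.1, 5.8], "rot": [0, 0, -5]},
  {"jaw": 1, "offset": [10.7, 6.1, 5.8], "rot": [0, 0, -5]},
  {"jaw": 1, "offset": [10.1, 7, 5.8], "rot": [0, 0, -5]},
  {"jaw": 1, "offset": [9.5, 7.9, 5.8], "rot": [0, 0, -5]},
])

```text
time_s: 11.6
eef_pos: [0.5597, 0.1338, 0.2533]
eef_rot: [-0.0, 0.256, 0.967, -0.0]
wrist_force: [-0.8, -0.0, 0.1]
opening: 1.0
grasp_force: 0.0
```

apply_moves([
  {"jaw": 1, "offset": [8.8, 8.7, 5.8], "rot": [0, 0, -5]},
  {"jaw": 1, "offset": [8, 9.4, 5.8], "rot": [0, 0, -5]},
  {"jaw": 1, "offset": [7.1, 10.1, 5.8], "rot": [0, 0, -5]},
  {"jaw": 1, "offset": [6.2, 10.7, 5.8], "rot": [0, 0, -5]},
  {"jaw": 1, "offset": [5.2, 11.2, 5.8], "rot": [0, 0, -5]},
])

```text
time_s: 12.22
eef_pos: [0.5433, 0.1934, 0.2243]
eef_rot: [-0.0, 0.041, 0.999, -0.0]
wrist_force: [0.3, 0.7, -0.1]
opening: 1.002
grasp_force: 0.0
```

```bash
cat >> h.py <<'E'
def nut(N,name=None):
    im,W=wrist()
    if name: cv2.imwrite(name,im[:,:,::-1])
    P=W.reshape(-1,3);P=P[~np.isnan(P[:,0])];d=P[:,:2]-N;r=np.hypot(*d.T);a=np.degrees(np.arctan2(d[:,1],d[:,0]))%360
    m=(P[:,2]>.134)&(P[:,2]<.15)&(r<.035)
    if m.sum()>20:
        e=cv2.minAreaRect((P[m,:2]*1000).astype(np.float32));ev=np.linalg.eigh(np.cov(P[m,:2].T))[1][:,1];print("wing",m.sum(),e,"dir",np.degrees(np.arctan2(ev[1],ev[0]))%180)
    m=(P[:,2]>.1)&(P[:,2]<.11)&(r>.029)&(r<.052);print("ptr",m.sum(),np.median(a[m]),a[m].std(), np.median(P[m,2]))
    m=(P[:,2]>.085)&(P[:,2]<.1)&(r>.034)&(r<.066)&(a>70)&(a<250);print("ear",m.sum(),np.median(a[m]),a[m].std(),np.percentile(r[m],98))
    m=(P[:,2]>.085)&(P[:,2]<.1)&(r<.036)&~((a>90)&(a<160))
    if m.sum()>20: print("disc",cv2.minEnclosingCircle((P[m,:2]*1000).astype(np.float32)))
E
python3 - <<'E'
from h import *
nut(np.array([.5408,.1962]),"pics/w3.png")
plan([.5408,.1962,.107],176,5)
E
```

```text
wing 1067 ((539.6949462890625, 195.73245239257812), (11.990425109863281, 51.022403717041016), 86.90571594238281) dir 176.03687331181635
ptr 211 176.3458274437008 3.141184929129021 0.10698334064875219
ear 314 126.21572874102583 3.0365706234884446 0.06101426800740864
disc ((541.769775390625, 192.48391723632812), 32.34897994995117)
t 12.275 from [0.5423 0.1946 0.2234] xang 175.6 F [-0.9  0.9 -0.5] open 1.003 gf 0.0
off [ 0.3  0.3 23.3] rot [ 0.   -0.02 -0.08]
off [ 0.3  0.3 23.3] rot [ 0.   -0.02 -0.08]
off [ 0.3  0.3 23.3] rot [ 0.   -0.02 -0.08]
off [ 0.3  0.3 23.3] rot [ 0.   -0.02 -0.08]
off [ 0.3  0.3 23.3] rot [ 0.   -0.02 -0.08]
```

View pics/w3.png

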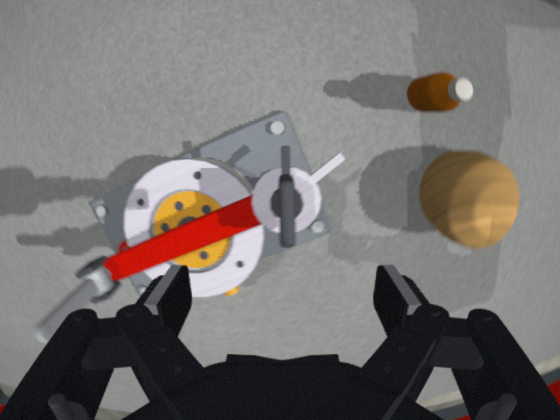

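The wrist view has the wing at (287, 210), pointer up at (286, 150), and ear towards (342, 156). The nut needs to go clockwise by about 51°. Descend and pinch.

apply_moves([
  {"jaw": 1, "offset": [2.2, 1.2, 30], "rot": [0, 0, -0.4]},
  {"jaw": 1, "offset": [0, 0, 45], "rot": [0, 0, 0]},
  {"jaw": 1, "offset": [0, 0, 39], "rot": [0, 0, 0]},
  {"jaw": 0.4, "offset": [0, 0, 0], "rot": [0, 0, 0]},
  {"jaw": 0, "offset": [0, 0, 0], "rot": [0, 0, 0]},
])

```text
time_s: 12.9
eef_pos: [0.5424, 0.1946, 0.1122]
eef_rot: [0.001, 0.038, 0.999, 0.0]
wrist_force: [0.2, 0.4, 0.7]
opening: 0.607
grasp_force: 0.0
```

apply_moves([
  {"jaw": 0, "offset": [0, 0, 0], "rot": [0, 0, 0]},
  {"jaw": 0, "offset": [0, 0, 0], "rot": [0, 0, 0]},
  {"jaw": 0, "offset": [0, 0, 0], "rot": [0, 0, 0]},
  {"jaw": 0, "offset": [0, 0, 0], "rot": [0, 0, 0]},
  {"jaw": 0, "offset": [0, 0, 0], "rot": [0, 0, 0]},
])

```text
time_s: 13.52
eef_pos: [0.5425, 0.1957, 0.1125]
eef_rot: [0.002, 0.038, 0.999, 0.001]
wrist_force: [-0.2, 4.6, 6.9]
opening: 0.129
grasp_force: 61.2
```

Run:
```python
from h import *
plan([.5399,.1959,.109],125,5,0)
print(ctrl.get_obs()["torque"])
```

```text
t 13.525 from [0.5425 0.1957 0.1125] xang 175.7 F [-0.2  4.6  6.9] open 0.129 gf 61.2
off [ 0.5 -0.   0.7] rot [ 0.04  0.03 10.14]
off [ 0.5 -0.1  0.7] rot [ 0.04  0.03 10.14]
off [ 0.5 -0.2  0.7] rot [ 0.04  0.03 10.14]
off [ 0.4 -0.3  0.7] rot [ 0.04  0.03 10.14]
off [ 0.4 -0.3  0.7] rot [ 0.04  0.03 10.14]
[ 0.58083998  0.06114049 -0.02018105]
```

apply_moves([
  {"jaw": 0, "offset": [0, -0.5, 0], "rot": [0, 0, 8]},
  {"jaw": 0, "offset": [0, -0.5, 0], "rot": [0, 0, 8]},
  {"jaw": 0, "offset": [0, -0.4, 0], "rot": [0, 0, 8]},
  {"jaw": 0, "offset": [0, -0.4, 0], "rot": [0, 0, 8]},
  {"jaw": 0, "offset": [0, -0.4, 0], "rot": [0, 0, 8]},
])

```text
time_s: 14.15
eef_pos: [0.542, 0.1946, 0.1125]
eef_rot: [0.001, 0.379, 0.925, 0.002]
wrist_force: [1.5, 8.6, 5.2]
opening: 0.127
grasp_force: 60.9
```

apply_moves([
  {"jaw": 0, "offset": [0, -0.4, 0], "rot": [0, 0, 8]},
  {"jaw": 0, "offset": [0, 0, 0], "rot": [0, 0, 3]},
  {"jaw": 0, "offset": [0, 0, 0], "rot": [0, 0, 0]},
  {"jaw": 0, "offset": [0, 0, 0], "rot": [0, 0, 0]},
  {"jaw": 0, "offset": [0, 0, 0], "rot": [0, 0, 0]},
])

```text
time_s: 14.78
eef_pos: [0.5417, 0.1945, 0.1125]
eef_rot: [0.001, 0.464, 0.886, 0.003]
wrist_force: [2.1, 9.0, 5.1]
opening: 0.129
grasp_force: 61.0
```

```bash
cat >> h.py <<'E'
def ext(N=np.array([.5399,.1959])):
    for c in("top","scene"):
        im,d=ctrl.camera(c);P,_=pts(c,d);d=P[:,:2]-N;r=np.hypot(*d.T);a=np.degrees(np.arctan2(d[:,1],d[:,0]))%360
        for nm,lo,hi,r0,r1 in(("ear",.085,.1005,.05,.068),("ptr",.1005,.112,.03,.052)):
            m=(P[:,2]>lo)&(P[:,2]<hi)&(r>r0)&(r<r1)&(a<250)&(a>80);print(c,nm,m.sum(),np.median(a[m]) if m.any() else "",a[m].std() if m.any() else "")
E
python3 - <<'E'
from h import *
plan([.5399,.1959,.109],125,5,0)
print(ctrl.get_obs()["torque"])
ext()
E
```

```text
t 14.775 from [0.5417 0.1945 0.1125] xang 124.7 F [2.1 9.  5.1] open 0.129 gf 61.0
off [ 0.4 -0.1  0.7] rot [ 0.06 -0.   -0.07]
off [ 0.4 -0.1  0.7] rot [ 0.06 -0.   -0.07]
off [ 0.4 -0.1  0.7] rot [ 0.06 -0.   -0.07]
off [ 0.4 -0.1  0.7] rot [ 0.06 -0.   -0.07]
off [ 0.4 -0.1  0.7] rot [ 0.06 -0.   -0.07]
[ 1.27393454 -0.03261421 -0.03543094]
top ear 0  
top ptr 0  
scene ear 29 122.53779234700043 2.4812426960051237
scene ptr 43 121.19134463378946 3.504818648927858
```

apply_moves([
  {"jaw": 1, "offset": [0, 0, 0], "rot": [0, 0, 0]},
  {"jaw": 1, "offset": [0, 0, 0], "rot": [0, 0, 0]},
  {"jaw": 1, "offset": [0, 0, 0], "rot": [0, 0, 0]},
  {"jaw": 1, "offset": [0, 0, 0], "rot": [0, 0, 0]},
  {"jaw": 1, "offset": [0, 0, -40], "rot": [0, 0, 0]},
])

```text
time_s: 15.5
eef_pos: [0.5374, 0.1918, 0.1475]
eef_rot: [-0.003, 0.464, 0.886, -0.002]
wrist_force: [0.2, 0.7, 0.4]
opening: 1.001
grasp_force: 0.0
```

apply_moves([
  {"jaw": 1, "offset": [0, 0, -40], "rot": [0, 0, 0]},
  {"jaw": 1, "offset": [-10, 0, -40], "rot": [0, 0, 0]},
  {"jaw": 1, "offset": [-20, 0, 0], "rot": [0, 0, 0]},
  {"jaw": 1, "offset": [0, 0, 0], "rot": [0, 0, 0]},
  {"jaw": 1, "offset": [0, 0, 0], "rot": [0, 0, 0]},
])

```text
time_s: 16.12
eef_pos: [0.5562, 0.1676, 0.2288]
eef_rot: [-0.001, 0.465, 0.886, -0.001]
wrist_force: [-0.4, -0.7, -0.8]
opening: 0.998
grasp_force: 0.0
```

```bash
cat > m.py <<'E'
from h import *
im,W=wrist();cv2.imwrite("pics/w4.png",cv2.resize(im[80:300,180:400,::-1],None,fx=2.6,fy=2.6,interpolation=cv2.INTER_CUBIC))
P=W.reshape(-1,3);P=P[~np.isnan(P[:,0])];N=np.array([.5399,.1959])
w=P[(P[:,2]>.134)&(P[:,2]<.15)&(np.hypot(*(P[:,:2]-N).T)<.035)][:,:2]
e=cv2.minAreaRect((w*1000).astype(np.float32));print(e)
N=np.array(e[0])/1000;ev=np.linalg.eigh(np.cov(w.T))[1][:,1];print("wing",np.degrees(np.arctan2(ev[1],ev[0]))%180)
d=P[:,:2]-N;r=np.hypot(*d.T);a=np.degrees(np.arctan2(d[:,1],d[:,0]))%360
for nm,lo,hi,r0,r1 in(("ear",.085,.1005,.051,.066),("earside",.085,.1005,.036,.05),("ptr",.1005,.112,.029,.047)):
    m=(P[:,2]>lo)&(P[:,2]<hi)&(r>r0)&(r<r1)&(a<200)&(a>80);print(nm,m.sum(),np.median(a[m]),np.percentile(a[m],[3,97]))
E
python3 m.py; python3 -c "
from h import *
ext()"
```

```text
((540.5685424804688, 196.06222534179688), (11.149467468261719, 51.60405731201172), 34.598079681396484)
wing 125.16966481911389
ear 114 125.58452163516951 [122.12778993 129.17861172]
earside 21 128.7016372148278 [121.82314486 130.42790676]
ptr 175 125.00229982556193 [120.82421916 130.47483473]
top ear 0  
top ptr 0  
scene ear 28 122.62000155605321 2.5149730523986396
scene ptr 43 120.9534674228748 3.399481959044617
```

View pics/w4.png

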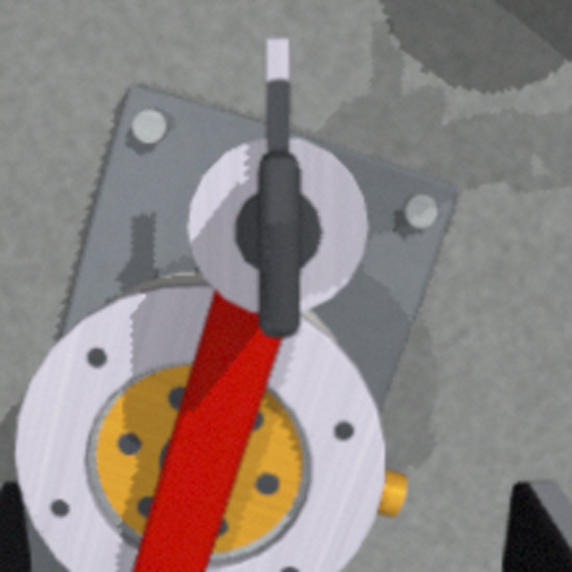

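The pointer covers the ear exactly (ear tip at (278, 60) in the crop, in line with the pointer). Now back to the lever.

Run:
```python
from h import *
plan([.6029,-.0044,.28],107.5,5)
```

```text
t 16.275 from [0.5565 0.168  0.2294] xang 124.7 F [ 0.3  0.7 -0.1] open 0.999 gf 0.0
off [-33.6 -12.  -10.1] rot [-0.02 -0.01  3.44]
off [-34.3 -10.  -10.1] rot [-0.02 -0.01  3.44]
off [-34.8  -7.9 -10.1] rot [-0.02 -0.01  3.44]
off [-35.2  -5.8 -10.1] rot [-0.02 -0.01  3.44]
off [-35.5  -3.7 -10.1] rot [-0.02 -0.01  3.44]
```

apply_moves([
  {"jaw": 1, "offset": [-33.6, -12, -20], "rot": [0, 0, 3.44]},
  {"jaw": 1, "offset": [-34.3, -10, -20], "rot": [0, 0, 3.44]},
  {"jaw": 1, "offset": [-34.8, -7.9, -10], "rot": [0, 0, 3.44]},
  {"jaw": 1, "offset": [-35.2, -5.8, 0], "rot": [0, 0, 3.44]},
  {"jaw": 1, "offset": [-35.5, -3.7, 0], "rot": [0, 0, 3.44]},
])

```text
time_s: 16.9
eef_pos: [0.6034, -0.0053, 0.2803]
eef_rot: [-0.0, 0.592, 0.806, -0.0]
wrist_force: [0.1, -1.1, -0.7]
opening: 1.0
grasp_force: 0.0
```

apply_moves([
  {"jaw": 1, "offset": [0, 0, 0], "rot": [0, 0, 0]},
  {"jaw": 1, "offset": [0, 0, 0], "rot": [0, 0, 0]},
  {"jaw": 1, "offset": [0, 0, 40], "rot": [0, 0, 0]},
  {"jaw": 1, "offset": [0, 0, 40], "rot": [0, 0, 0]},
  {"jaw": 1, "offset": [0, 0, 34], "rot": [0, 0, 0]},
])

```text
time_s: 17.52
eef_pos: [0.6026, -0.0029, 0.165]
eef_rot: [-0.001, 0.591, 0.807, -0.0]
wrist_force: [0.6, 0.8, -0.6]
opening: 0.999
grasp_force: 0.0
```

Run:
```python
from h import *
plan([.6029,-.0044,.165],107.5,1)
a=np.linspace(1.55,.1,15);print(np.c_[a[1:],np.diff(-80*np.cos(a)),-np.diff(80*np.sin(a))].round(1).tolist())
```

```text
t 17.525 from [ 0.6026 -0.0029  0.165 ] xang 107.6 F [ 0.6  0.8 -0.6] open 0.999 gf 0.0
off [-1.5 -0.2  0. ] rot [-0.04 -0.05  0.1 ]
[[1.4, -8.3, 0.6], [1.3, -8.2, 1.5], [1.2, -8.0, 2.3], [1.1, -7.7, 3.1], [1.0, -7.3, 3.9], [0.9, -6.9, 4.6], [0.8, -6.4, 5.3], [0.7, -5.8, 5.9], [0.6, -5.1, 6.5], [0.5, -4.4, 7.0], [0.4, -3.7, 7.4], [0.3, -2.9, 7.8], [0.2, -2.1, 8.0], [0.1, -1.3, 8.2]]
```

apply_moves([
  {"jaw": 0, "offset": [-1.5, 0, 0], "rot": [0, 0, 0]},
  {"jaw": 0, "offset": [0, 0, 0], "rot": [0, 0, 0]},
  {"jaw": 0, "offset": [0, 0, 0], "rot": [0, 0, 0]},
  {"jaw": 0, "offset": [0, 0, 0], "rot": [0, 0, 0]},
  {"jaw": 0, "offset": [0, 0, 0], "rot": [0, 0, 0]},
])

```text
time_s: 18.15
eef_pos: [0.6041, -0.0064, 0.1685]
eef_rot: [0.001, 0.592, 0.806, -0.0]
wrist_force: [-5.4, -1.6, 6.9]
opening: 0.201
grasp_force: 58.9
```

apply_moves([
  {"jaw": 0, "offset": [0, 0, 0], "rot": [0, 0, 0]},
  {"jaw": 0, "offset": [-8.3, 0, 0.6], "rot": [0, 0, 0]},
  {"jaw": 0, "offset": [-8.2, 0, 1.5], "rot": [0, 0, 0]},
  {"jaw": 0, "offset": [-8, 0, 2.3], "rot": [0, 0, 0]},
  {"jaw": 0, "offset": [-7.7, 0, 3.1], "rot": [0, 0, 0]},
])

```text
time_s: 18.77
eef_pos: [0.6135, -0.0364, 0.1613]
eef_rot: [-0.0, 0.591, 0.806, 0.0]
wrist_force: [-5.5, 2.3, 8.5]
opening: 0.2
grasp_force: 62.0
```

apply_moves([
  {"jaw": 0, "offset": [-7.3, 0, 3.9], "rot": [0, 0, 0]},
  {"jaw": 0, "offset": [-6.9, 0, 4.6], "rot": [0, 0, 0]},
  {"jaw": 0, "offset": [-6.4, 0, 5.3], "rot": [0, 0, 0]},
  {"jaw": 0, "offset": [-5.8, 0, 5.9], "rot": [0, 0, 0]},
  {"jaw": 0, "offset": [-5.1, 0, 6.5], "rot": [0, 0, 0]},
])

```text
time_s: 19.4
eef_pos: [0.6235, -0.0682, 0.1356]
eef_rot: [0.001, 0.592, 0.806, -0.0]
wrist_force: [-6.3, -3.1, 10.1]
opening: 0.199
grasp_force: 64.6
```

apply_moves([
  {"jaw": 0, "offset": [-4.4, 0, 7], "rot": [0, 0, 0]},
  {"jaw": 0, "offset": [-3.7, 0, 7.4], "rot": [0, 0, 0]},
  {"jaw": 0, "offset": [-2.9, 0, 7.8], "rot": [0, 0, 0]},
  {"jaw": 0, "offset": [-2.1, 0, 8], "rot": [0, 0, 0]},
  {"jaw": 0, "offset": [-1.3, 0, 8.2], "rot": [0, 0, 0]},
])

```text
time_s: 20.02
eef_pos: [0.6283, -0.0835, 0.0972]
eef_rot: [0.002, 0.592, 0.806, -0.001]
wrist_force: [-4.3, -7.9, 9.1]
opening: 0.2
grasp_force: 69.5
```

Run:
```python
from h import *
o=ctrl.get_obs();q=o["eef_pos"];print(q,"s",(q[:2]-HG)@U,"w",(q[:2]-HG)@NV)
im,d=ctrl.camera("scene");P,_=pts("scene",d);s=(P[:,:2]-HG)@U;w=(P[:,:2]-HG)@NV
for a in np.arange(0.01,.12,.01):
    m=(abs(w)<.008)&(s>a)&(s<a+.01)&(P[:,2]>.08)&(P[:,2]<.14);print(round(a,2),m.sum(),np.median(P[m,2]) if m.any() else "")
```

```text
[ 0.62831771 -0.08349686  0.09724629] s 0.08307926514720056 w 0.00045641407983634623
0.01 31 0.11496480773014073
0.02 35 0.11780724239152951
0.03 32 0.12086958959584027
0.04 30 0.12305335374920229
0.05 34 0.12573926513542372
0.06 31 0.1283049446102258
0.07 31 0.13175654551948834
0.08 9 0.13409437408633784
0.09 0 
0.1 0 
0.11 0
```

Lever still about 0.27 rad open (slip again). I'll release, rise, shut the fingers and press it home from above.

apply_moves([
  {"jaw": 1, "offset": [0, 0, 0], "rot": [0, 0, 0]},
  {"jaw": 1, "offset": [0, 0, 0], "rot": [0, 0, 0]},
  {"jaw": 1, "offset": [0, 0, 0], "rot": [0, 0, 0]},
  {"jaw": 1, "offset": [0, 0, 0], "rot": [0, 0, 0]},
  {"jaw": 1, "offset": [0, 0, -30], "rot": [0, 0, 0]},
])

```text
time_s: 20.7
eef_pos: [0.6252, -0.0798, 0.1219]
eef_rot: [-0.003, 0.591, 0.806, -0.001]
wrist_force: [-0.7, 1.1, 0.3]
opening: 1.003
grasp_force: 0.0
```

apply_moves([
  {"jaw": 0, "offset": [0, 0, -32], "rot": [0, 0, 0]},
  {"jaw": 0, "offset": [0, 0, 0], "rot": [0, 0, 0]},
  {"jaw": 0, "offset": [0, 0, 0], "rot": [0, 0, 0]},
  {"jaw": 0, "offset": [0, 0, 0], "rot": [0, 0, 0]},
  {"jaw": 0, "offset": [0, 0, 0], "rot": [0, 0, 0]},
])

```text
time_s: 21.32
eef_pos: [0.6267, -0.0804, 0.1553]
eef_rot: [-0.001, 0.592, 0.806, -0.0]
wrist_force: [0.2, 0.4, 0.7]
opening: -0.001
grasp_force: 0.0
```

apply_moves([
  {"jaw": 0, "offset": [0, 0, 0], "rot": [0, 0, 0]},
  {"jaw": 0, "offset": [0, 0, 10], "rot": [0, 0, 0]},
  {"jaw": 0, "offset": [0, 0, 8], "rot": [0, 0, 0]},
  {"jaw": 0, "offset": [0, 0, 7], "rot": [0, 0, 0]},
  {"jaw": 0, "offset": [0, 0, 6], "rot": [0, 0, 0]},
])

```text
time_s: 21.95
eef_pos: [0.6273, -0.0807, 0.125]
eef_rot: [0.0, 0.592, 0.806, -0.0]
wrist_force: [0.3, -0.8, 1.5]
opening: -0.002
grasp_force: 0.6
```

apply_moves([
  {"jaw": 0, "offset": [0, 0, 5], "rot": [0, 0, 0]},
  {"jaw": 0, "offset": [0, 0, 5], "rot": [0, 0, 0]},
  {"jaw": 0, "offset": [0, 0, 3], "rot": [0, 0, 0]},
  {"jaw": 0, "offset": [0, 0, 1], "rot": [0, 0, 0]},
  {"jaw": 0, "offset": [0, 0, 0], "rot": [0, 0, 0]},
])

```text
time_s: 22.58
eef_pos: [0.6272, -0.0804, 0.1114]
eef_rot: [-0.0, 0.592, 0.806, 0.0]
wrist_force: [0.3, -0.9, 0.1]
opening: 0.001
grasp_force: 0.0
```

apply_moves([
  {"jaw": 0, "offset": [0, 0, 1], "rot": [0, 0, 0]},
  {"jaw": 0, "offset": [0, 0, 0], "rot": [0, 0, 0]},
  {"jaw": 0, "offset": [0, 0, 0.5], "rot": [0, 0, 0]},
  {"jaw": 0, "offset": [0, 0, 0], "rot": [0, 0, 0]},
  {"jaw": 0, "offset": [0, 0, 0], "rot": [0, 0, 0]},
])

```text
time_s: 23.2
eef_pos: [0.6273, -0.0804, 0.1109]
eef_rot: [0.0, 0.591, 0.806, 0.0]
wrist_force: [-3.5, 0.4, 7.9]
opening: 0.002
grasp_force: 3.7
```

apply_moves([
  {"jaw": 0, "offset": [0, 0, 1], "rot": [0, 0, 0]},
  {"jaw": 0, "offset": [0, 0, 0], "rot": [0, 0, 0]},
  {"jaw": 0, "offset": [0, 0, 0.5], "rot": [0, 0, 0]},
  {"jaw": 0, "offset": [0, 0, 0], "rot": [0, 0, 0]},
  {"jaw": 0, "offset": [0, 0, 0], "rot": [0, 0, 0]},
])

```text
time_s: 23.82
eef_pos: [0.6275, -0.0805, 0.1107]
eef_rot: [0.0, 0.591, 0.806, 0.0]
wrist_force: [-7.2, 2.6, 14.6]
opening: 0.004
grasp_force: 7.4
```

apply_moves([
  {"jaw": 0, "offset": [0, 0, -5], "rot": [0, 0, 0]},
  {"jaw": 0, "offset": [0, 0, -35], "rot": [0, 0, 0]},
  {"jaw": 0, "offset": [0, 0, -50], "rot": [0, 0, 0]},
  {"jaw": 0, "offset": [-30, 0, 0], "rot": [0, 0, 0]},
  {"jaw": 0, "offset": [0, 0, 0], "rot": [0, 0, 0]},
])

```text
time_s: 24.45
eef_pos: [0.6369, -0.1109, 0.1989]
eef_rot: [0.001, 0.592, 0.806, 0.0]
wrist_force: [0.1, 0.1, -1.8]
opening: -0.002
grasp_force: 0.0
```

Run:
```python
from h import *
im,W=wrist();cv2.imwrite("pics/w5.png",im[:,:,::-1])
P=W.reshape(-1,3);P=P[~np.isnan(P[:,0])];s=(P[:,:2]-HG)@U;w=(P[:,:2]-HG)@NV
z=[]
for a in np.arange(0.02,.1,.01):
    m=(abs(w)<.007)&(s>a)&(s<a+.01)&(P[:,2]>.09)&(P[:,2]<.14);z.append(np.median(P[m,2]).round(4))
print(z,ctrl.get_obs()["time_s"])
ext()
for n in("crown_block","tin","weight","oil_bottle"):
    im,d=ctrl.camera("scene")
    for r in ctrl.outline_of("scene",n)[:1]:
        Q,_=pts("scene",d,r["region"]);print(n,np.median(Q,0).round(3))
```

```text
[np.float64(0.111), np.float64(0.111), np.float64(0.1109), np.float64(0.1108), np.float64(0.111), np.float64(0.111), np.float64(0.1109), np.float64(0.1111)] 24.5
top ear 17 124.25256970807906 2.5902320914531503
top ptr 29 124.69971350816861 3.137889421183875
scene ear 29 122.78039788334455 2.429950804964356
scene ptr 42 120.59837386448764 3.576728011523238
crown_block [0.58  0.413 0.085]
tin [0.589 0.119 0.061]
weight [ 0.453 -0.334  0.04 ]
oil_bottle [0.459 0.371 0.064]
```

View pics/w5.png

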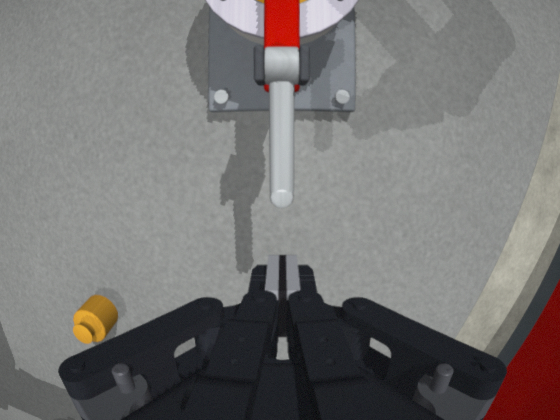

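The lever is level and home (columns 270–295, tip at row 198), the pointer is on the ear, and the arm is clear. The "tin" reading landed on the clamp's own position because the arm hides the tin there. Nothing has been near the tin.

```bash
python3 -c "
from bench import ctrl
print(ctrl.hand_in())"
```

```text
the job is handed in; nothing more can be done
None
```

I've handed the job in at about 24.5 s: the lever was raised upright (about 1.55 rad), the nut was turned clockwise until its pointer was within about 1° of the ear, and the lever was pressed back down level. The crown block, weight and bottle had not moved; I couldn't re-measure the tin at the end, but the arm never came near it.

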